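# Load the tube shaker under its safety guard

### The arm

A 7-joint arm with a two-finger parallel gripper is mounted at the origin on a cart in front of the work surface, level with it; the furniture and walls round the work are solid. World frame = base frame: x ahead of the robot, y to its left, z up, the work surface at z = 0. Lengths are in m, angles in rad, forces in N, time in s.
With the tool pointing down it reaches from about 0.425 to 1.025 m from the base axis. Payload 9.4 kg.
Tool frame: the origin (TCP) lies on the front face of the gripper's body, between the roots of the fingers; the fingertips stand 73 mm ahead of it and the grasp point (between the pads) lies 54 mm ahead of it; z points along the fingers, y is the line along which they close (so a half turn about z gives the same grasp; the last joint's range is limited). The gripper opens to 85 mm and grips with 20 to 120 N. Pads are 22 mm wide; open, the fingers measure 114 mm over their backs; the gripper's body (76 mm by 85 mm) begins 54 mm behind the grasp point. The pads swing forward as they close: fully open they stand 13 mm farther back than shut.
Start: joints at [-1.308, 0.599, -0.003, 1.599, 0.002, 0.943, -0.08], TCP at [0.242, 0.684, 0.304] pointing down, gripper open.
Joint ranges: [-2.57, 2.57], [-0.35, 1.97], [-1.29, 1.29], [0.11, 2.56], [-1.05, 4.19], [0.11, 1.86], [-2.63, 2.63]. Speed limits (rad/s): [2.22, 2.22, 3.01, 3.01, 3.14, 3.14, 3.14].

### API

Orientations are given as a rotation vector (axis times angle).
In Python, from rig import bot gives the robot as it stands.
- The arm moves only by the tool servo_tool, never from a script. Its arguments are lists of equal length, an entry for each row: "xyz": the shift along the tool's x, y, z in mm, a list of three; "yaw": the turn about the tool's z in rad; "claw": the finger opening in mm, from 0 to 85.4. In form: {"xyz": [[x, y, z], ...], "yaw": [yaw, ...], "claw": [claw, ...]}. A call has 1 to 5 rows; each row shifts and turns the commanded pose from where the row before left it, along the tool's axes as they then stand; what a row does not reach is not made up. A row lasts 1/10 s, in which the tool goes at most 50 mm and 8.59 degrees, less where a joint would pass 70% of its speed; a pose out of reach is approached as far as the arm can. A call with a gripper value outside its range is refused whole. The fingers move at their own pace and stop on an object; "newtons" is the grip in N (left out, the last holds). Time passes only in rows, so rows that do not move let the fingers close. It gives the time, the measured TCP pose, the force, the opening and the grip force at its end, in the units of the state.
- bot.get_state(): the state, without advancing time (a new reading comes with each control period).
- bot.get_image(name): name is "scene" or "top" or "wrist"; returns a dict with "pixels" (420x560x3 uint8, blue, green, red), "camera_matrix" (3x3 intrinsics, pixels), "world_from_camera" (4x4, takes a point from camera to world coordinates). Camera axes: x right, y down, z forward; pixel columns grow to the right and rows downward; lengths in m; the calibration is good to about 2 mm. A picture is of the moment at which its call begins. There is no depth.
- bot.finish_job(): hands the job in; it is judged then, once.
The state is a dict: "time_s": time; "qpos": joint angles; "qd": joint speeds; "effort": joint torques, N m; "tool_pos": TCP position; "eef_rot": TCP orientation; "wrist_force": force on the tool from outside, world axes, zero at the start; "moment": the same for the moment, N m; "opening": finger opening in m; "finger_force": force on a finger pad.
Only numpy, scipy, OpenCV 4.12 (cv2) and the standard library are available. Lean on these libraries where they do the work, as an engineer would, in place of code of your own. Each camera call takes 0.05 s, during which the arm holds its last target. There are 200 camera calls.

### The job

On the tube shaker at the middle of the bench, swing the clear hinged guard fully open, back past upright, by the bar at its front. Then lay the 15 ml screw-cap tube that lies by itself on the bench beside the shaker (not the pair behind the centrifuge) in the cradle, flat in both saddles and between the two end stops (either way round), and lower the guard until it is fully closed over the tube.

Things in the scene. Friction and masses are not known exactly. Their poses are not given: they have to be found in the camera images.
- tube_center (a point): Centre (half-way up) of the loose 15 ml plastic tube with conical tip and screw cap, 108 mm long, 22 mm high, 20 mm across, 30 g, lying on the bench left or right of the shaker. x = along the tube, z = up. Grip it across the barrel at its middle. Pens with black caps lie about too; they are not wanted.
- cradle (a point): Where the tube's centre belongs in the fixed white shaker (196 x 126 mm), 46 mm above the bench. x = along the laid tube, to the hinge; z = up. Two saddles 12 mm thick, 35 mm before and behind, floor 35 mm above the bench, 26 mm wide, flaring to 48 mm at 61 mm up; free for fingers between, base top 25 mm up. End stops 66 mm before and behind, tops 52 mm up.
- guard (a joint): Angle of the clear guard (165 x 118 mm, skirts 30 mm): 0 = closed, grows as its front lifts, stop at 1.75 rad, leaning back. Starts at 0 to 0.25. Hinge axis: along the cradle's y, 90 mm in +x of the cradle point and 20 mm above it. Stiff: stays where it is left, under 4 N at the bar moves it. Past 1.6 rad the cradle is clear for a gripper from above.
- guard_handle (a point): Middle of the guard's round steel bar, 10 mm thick, 90 mm long, along the cradle's y at the guard's front, 210 mm from the hinge axis and level with it when closed. Free above and below, 35 mm gap between bar and front skirt; it can be pinched from above at every guard angle and turns between the fingers. Its axes turn with the guard.

How it is judged:
On the way, in this order (a step that is already met when the one before it is completed fails the run):
1. the guard is swung open, back past upright (over 1.6 rad) (value of joint guard above 1.6 rad), for 0.2 s.
2. the tube lies in the cradle while the guard is still open (over 1.3 rad) (x of tube_center in the frame of cradle between -0.016 and 0.016 m and y of tube_center in the frame of cradle between -0.008 and 0.008 m and z of tube_center in the frame of cradle between -0.006 and 0.006 m and angle between the x axis of tube_center and the x axis of cradle, either way round below 0.17 rad and value of joint guard above 1.3 rad), for 0.2 s.
At the end, for the whole second after the job is handed in: The tube lies in the cradle: its centre within 16 mm of the cradle point lengthways, 8 mm across and 6 mm in height, and within 0.17 rad of the cradle's direction, either way round; the guard is closed over it (under 0.06 rad) (x of tube_center in the frame of cradle between -0.016 and 0.016 m and y of tube_center in the frame of cradle between -0.008 and 0.008 m and z of tube_center in the frame of cradle between -0.006 and 0.006 m and angle between the x axis of tube_center and the x axis of cradle, either way round below 0.17 rad and value of joint guard below 0.06 rad); the robot touches nothing.
It also fails if it takes over 72 s, if anything falls off the work surface, if the arm or the gripper's body presses on something with over 40 N, if the wrist force passes 120 N, or if a joint passes its speed limit or range.

## Working session

There is one attempt and no reset: what is moved stays moved. The work goes in short steps, Python scripts to look and compute and a tool call to move; the robot and the scene stay as the last step left them, time stands still between calls to the robot, and variables do not carry over. Pictures are saved under pics/ and viewed, at most 14 in all, crops included, and the job is handed in when it is done.

Besides the shell and the picture viewer there is one more tool, called after ">>>" as name([rows], argument=value, ...), one row to a line, values as JSON. servo_tool: Moves the arm, as the interface text tells. Its arguments: {"type":"object","properties":{"xyz":{"type":"array"},"yaw":{"type":"array"},"claw":{"type":"array"},"newtons":{"type":"number"}},"required":["xyz","yaw","claw"]}

```bash
mkdir -p pics
cat > h.py <<'E'
import numpy as np, cv2, pickle
from rig import bot
def snap(n,f):
    d=bot.get_image(n); cv2.imwrite(f'pics/{f}.png',d['pixels']); pickle.dump(d,open(f'pics/{f}.pkl','wb')); return d
def ray(f,u,v):
    d=pickle.load(open(f'pics/{f}.pkl','rb')); T=np.array(d['world_from_camera']); r=T[:3,:3]@np.linalg.inv(d['camera_matrix'])@[u,v,1]
    return T[:3,3],r/np.linalg.norm(r)
def atz(f,u,v,z):
    o,r=ray(f,u,v); return o+r*(z-o[2])/r[2]
def tri(*obs):
    A=0;b=0
    for f,u,v in obs:
        o,r=ray(f,u,v);P=np.eye(3)-np.outer(r,r);A=A+P;b=b+P@o
    p=np.linalg.solve(A,b); return p,[round(float(np.linalg.norm(np.cross(p-ray(*o)[0],ray(*o)[1])))*1000,1) for o in obs]
E
python3 - <<'E'
from h import *
a=snap('top','top0');b=snap('scene','sc0')
for d in(a,b): print(np.round(d['world_from_camera'],3).tolist(), np.round(d['camera_matrix'],0).tolist())
print({k:np.round(v,3).tolist() for k,v in bot.get_state().items()})
E
```

```text
[[-0.017, -0.999, 0.043, 0.492], [-1.0, 0.016, -0.027, 0.003], [0.026, -0.043, -0.999, 1.229], [0.0, 0.0, 0.0, 1.0]] [[443.0, 0.0, 271.0], [0.0, 443.0, 209.0], [0.0, 0.0, 1.0]]
[[-0.715, -0.351, 0.605, -0.061], [-0.699, 0.364, -0.616, 0.628], [-0.004, -0.863, -0.505, 0.58], [0.0, 0.0, 0.0, 1.0]] [[457.0, 0.0, 276.0], [0.0, 457.0, 216.0], [0.0, 0.0, 1.0]]
{'time_s': 0.1, 'qpos': [-1.308, 0.6, -0.003, 1.6, 0.002, 0.943, -0.08], 'qd': [-0.002, -0.001, -0.001, -0.002, 0.001, -0.001, 0.001], 'effort': [0.006, -77.8, 1.57, -25.863, 0.013, 0.006, -0.0], 'tool_pos': [0.242, 0.683, 0.303], 'eef_rot': [-0.531, -3.096, 0.002], 'wrist_force': [0.34, -0.563, 0.2], 'moment': [0.014, 0.05, -0.007], 'finger_force': 0.0, 'opening': 0.085}
```

View pics/top0.png

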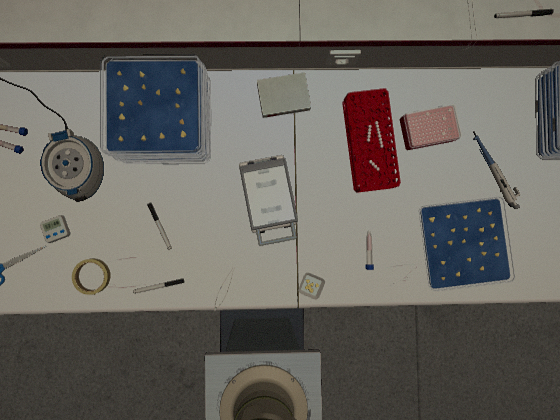

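View pics/sc0.png

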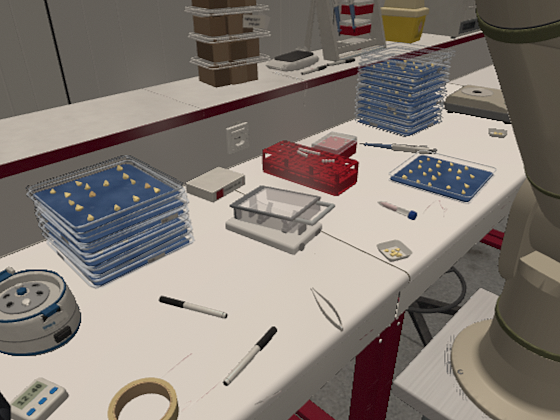

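The top view shows the shaker at about (267,200) with its hinge at the far side (v≈160) and its bar at the near side (277,238). The loose tube is at (369,250), cap towards the robot. Next I'll enlarge both.

Run:
```python
from h import *
a=cv2.imread('pics/top0.png');b=cv2.imread('pics/sc0.png')
f=lambda i,x,y,w,h,s:cv2.resize(i[y:y+h,x:x+w],None,fx=s,fy=s,interpolation=cv2.INTER_CUBIC)
m=np.zeros((600,800,3),np.uint8)
m[:600,:400]=f(a,228,145,80,120,5)
m[:300,400:]=f(b,220,175,133,100,3.0)[:300,:400] if 0 else cv2.resize(b[175:256,224:332],(400,300),interpolation=cv2.INTER_CUBIC)
m[300:,400:600]=f(a,350,225,40,60,5)
m[300:,600:]=cv2.resize(b[180:240,375:415+0],(200,300),interpolation=cv2.INTER_CUBIC)
cv2.imwrite('pics/m0.png',m)
```

```text
(no output)
```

View pics/m0.png

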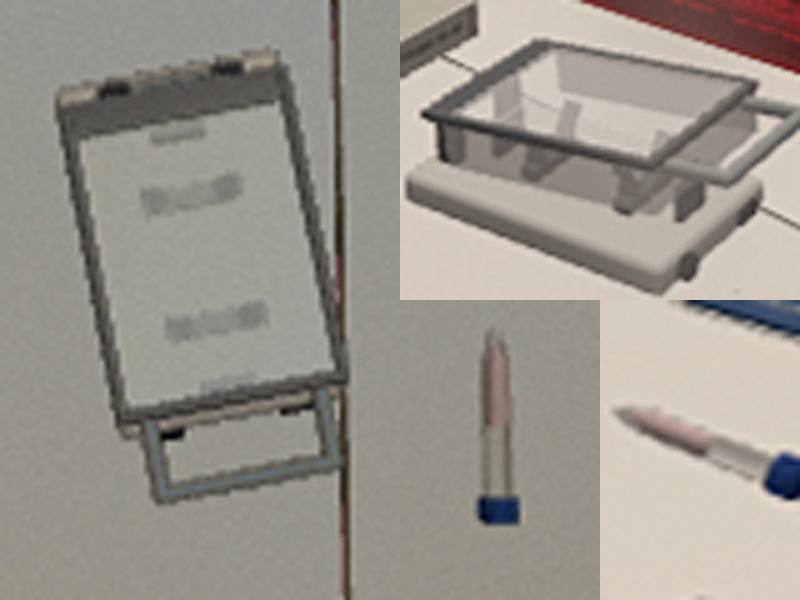

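Run:
```python
from h import *
np.set_printoptions(precision=4,suppress=True)
L=tri(('top0',260,244.4),('sc0',313.1,223.1));print('barL',L)
z=L[0][2]
for n,u,v,zz in[('barL',260,244.4,z),('barR',295.6,237.6,z),('stopR',263.6,172,.052),('stopF',273.6,221.4,.052),('sadR',266.4,184,.055),('sadF',271.4,209.4,.055),('tip',368.6,231.5,.01),('cap',369.6,249+80*0+ (520-300)/5-24,.01)]:
    print(n,atz('top0',u,v,zz))
# tube tip/cap tri
tip=tri(('top0',448-100+(493-400)/5+2-0.0,225+(330-300)/5),('sc0',375+15/5,180+(410-300)/5));print('tip',tip)
cap=tri(('top0',350+(498-400)/5,225+(512-300)/5),('sc0',375+190/5,180+(475-300)/5));print('cap',cap)
print(atz('top0',350+(493-400)/5,225+30/5,.011),atz('top0',350+98/5,225+222/5,.011))
```

```text
barL (array([0.4488, 0.0022, 0.0912]), [1.2, 1.2])
barL [0.4497 0.0029 0.0912]
barR [ 0.4655 -0.0888  0.0912]
stopR [ 0.641  -0.0097  0.052 ]
stopF [ 0.5087 -0.0342  0.052 ]
sadR [ 0.6084 -0.0166  0.055 ]
sadF [ 0.5406 -0.0288  0.055 ]
tip [ 0.4769 -0.298   0.01  ]
cap [ 0.3736 -0.298   0.01  ]
tip (array([ 0.4783, -0.2977,  0.0115]), [0.0, 0.0])
cap (array([ 0.378 , -0.2976,  0.0131]), [0.4, 0.4])
[ 0.4783 -0.2978  0.011 ] [ 0.3726 -0.2978  0.011 ]
```

```bash
cat >> h.py <<'E'
from scipy.spatial.transform import Rotation as Ro
def plan(wps,step=45,ys=.14,start=None):
    """wps: (x,y,z,angle of tool y); prints rows in tool axes, 5 per call"""
    s=bot.get_state(); p=np.array(s['tool_pos']); R=Ro.from_rotvec(s['eef_rot']); rows=[]
    ang=lambda R:np.arctan2(*R.as_matrix()[[1,0],1])
    print('now',np.round(p,4),'yang',round(ang(R),3),'tilt',np.round(R.as_matrix()[:2,2],3),'t',s['time_s'],'F',np.round(s['wrist_force'],1))
    for w in wps:
        t=np.array(w[:3]); d=(ang(R)-w[3]+np.pi)%(2*np.pi)-np.pi
        n=max(1,int(np.ceil(max(np.linalg.norm(t-p)*1000/step,abs(d)/ys-1e-6))))
        for k in range(n,0,-1):
            v=np.round(R.inv().apply((t-p)/k)*1000).astype(int); d=(ang(R)-w[3]+np.pi)%(2*np.pi)-np.pi; y=round(d/k,2)
            p=p+R.apply(v/1000); R=R*Ro.from_rotvec([0,0,y]); rows.append((v.tolist(),y))
    for i in range(0,len(rows),5): print([r[0] for r in rows[i:i+5]],[r[1] for r in rows[i:i+5]])
E
python3 -c "
from h import *
plan([(.42,.45,.30,.7),(.44,.15,.29,.175),(.455,-.043,.26,.175)])"
```

```text
now [0.2416 0.6832 0.3031] yang 1.231 tilt [-0.    -0.001] t 0.1 F [ 0.3 -0.6  0.2]
[[-35, -23, 0], [-37, -20, 1], [-38, -17, 0], [-40, -14, 1], [-40, -11, 0]] [np.float64(0.08), np.float64(0.08), np.float64(0.07), np.float64(0.08), np.float64(0.07)]
[[-41, -8, 1], [-42, -6, 0], [-35, -25, 2], [-36, -23, 1], [-38, -20, 2]] [np.float64(0.08), np.float64(0.07), np.float64(0.08), np.float64(0.07), np.float64(0.08)]
[[-40, -17, 1], [-40, -14, 2], [-42, -11, 1], [-42, -7, 2], [-39, -4, 6]] [np.float64(0.07), np.float64(0.08), np.float64(0.07), np.float64(0.08), np.float64(-0.0)]
[[-38, -4, 6], [-39, -3, 6], [-38, -4, 6], [-39, -3, 6]] [np.float64(-0.0), np.float64(-0.0), np.float64(-0.0), np.float64(-0.0)]
```

>>> servo_tool([
  [-35,-23,0],
  [-37,-20,1],
  [-38,-17,0],
  [-40,-14,1],
  [-40,-11,0],
], yaw=[0.08,0.08,0.07,0.08,0.07], claw=[60,50,40,32,32])

```text
time_s: 0.6
tool_pos: [0.3699, 0.5157, 0.3015]
eef_rot: [1.111, 2.939, -0.001]
wrist_force: [0.9, 0.7, -0.5]
opening: 0.0321
finger_force: 0.0
```

>>> servo_tool([
  [-41,-8,1],
  [-42,-6,0],
  [-35,-25,2],
  [-36,-23,1],
  [-38,-20,2],
], yaw=[0.08,0.07,0.08,0.07,0.08], claw=[32,32,32,32,32])

```text
time_s: 1.1
tool_pos: [0.4282, 0.3198, 0.2956]
eef_rot: [-1.646, -2.676, 0.001]
wrist_force: [1.0, 0.1, -0.1]
opening: 0.0321
finger_force: 0.0
```

>>> servo_tool([
  [-40,-17,1],
  [-40,-14,2],
  [-42,-11,1],
  [-42,-7,2],
  [-39,-4,6],
], yaw=[0.07,0.08,0.07,0.08,0], claw=[32,32,32,32,32])

```text
time_s: 1.6
tool_pos: [0.4431, 0.1094, 0.2841]
eef_rot: [2.027, 2.4, 0.001]
wrist_force: [0.5, -0.4, -0.6]
opening: 0.0318
finger_force: 0.0
```

>>> servo_tool([
  [-38,-4,6],
  [-39,-3,6],
  [-38,-4,6],
  [-39,-3,6],
  [0,0,0],
], yaw=[0,0,0,0,0], claw=[32,32,32,32,32])

```text
time_s: 2.1
tool_pos: [0.4552, -0.048, 0.2595]
eef_rot: [2.032, 2.395, -0.002]
wrist_force: [1.0, 0.3, -0.1]
opening: 0.0318
finger_force: 0.0
```

```bash
python3 -c "
from h import *
d=snap('wrist','w1');plan([(.4576,-.043,.146,.175)])
print(np.round(d['world_from_camera'],3).tolist())
print(bot.get_state()['opening'])
"
```

```text
now [ 0.4552 -0.0455  0.2596] yang 0.166 tilt [-0.001 -0.001] t 2.15 F [-0.1  1.1  0.6]
[[1, 1, 38], [1, 1, 38], [0, 1, 38]] [np.float64(-0.0), np.float64(-0.0), np.float64(-0.01)]
[[0.987, 0.156, 0.048, 0.443], [0.163, -0.943, -0.292, 0.027], [-0.0, 0.296, -0.955, 0.329], [0.0, 0.0, 0.0, 1.0]]
0.031808148532918794
```

View pics/w1.png

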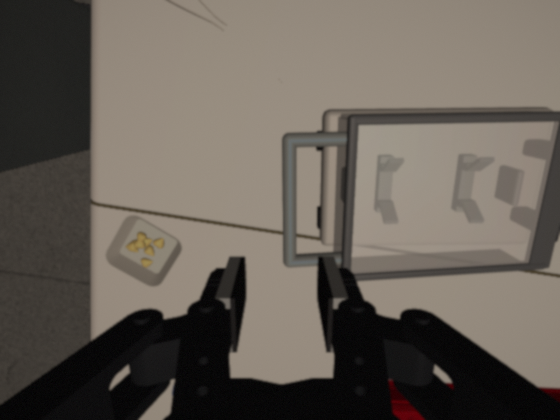

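The wrist view shows the bar running vertically at column 290, from row 135 to 265, with the fingers centred at about column 281.

```bash
python3 -c "
from h import *
np.set_printoptions(precision=4,suppress=True)
print(tri(('top0',277.8,241),('w1',290,200)),tri(('top0',260,244.4),('w1',290,138),('sc0',313.1,223.1)))
a,b=[atz('w1',290,v,.091) for v in(138,262)];print(a,b,np.arctan2(a[0]-b[0],b[1]-a[1]))
# stops/saddles
for u,v in((384,183),(464,182)):print(atz('w1',u,v,.05))
"
```

```text
(array([ 0.459 , -0.0426,  0.0809]), [1.8, 1.8]) (array([0.4502, 0.0025, 0.0909]), [0.6, 2.6, 2.4])
[0.4525 0.0036 0.091 ] [ 0.4681 -0.0866  0.091 ] -2.9706679552808506
[ 0.5362 -0.0236  0.05  ]
[ 0.6005 -0.0121  0.05  ]
```

>>> servo_tool([
  [1,2,40],
  [1,2,40],
  [1,0,40],
  [0,0,0],
  [0,0,0],
], yaw=[0,0,0,0,0], claw=[32,32,32,32,5], newtons=30)

```text
time_s: 2.65
tool_pos: [0.4586, -0.0388, 0.14]
eef_rot: [-2.021, -2.402, 0.002]
wrist_force: [0.8, 0.9, -0.0]
opening: 0.0186
finger_force: 0.0
```

>>> servo_tool([
  [0,0,0],
  [0,0,0],
  [0,0,0],
], yaw=[0,0,0], claw=[0,0,0])

```text
time_s: 2.95
tool_pos: [0.4592, -0.039, 0.1414]
eef_rot: [2.022, 2.402, 0.002]
wrist_force: [-1.3, 1.1, 0.8]
opening: 0.0088
finger_force: 29.5
```

```bash
python3 -c "
from h import *
s=bot.get_state();print(s['opening'],s['finger_force'])
snap('scene','sc1')
p=np.array(s['tool_pos']);c,si=np.cos(.172),np.sin(.172)
# hinge: horizontal at p+.. ; arc
zb=p[2]-.054;zh=.066;th0=np.arcsin((zb-zh)/.21)
h=p[:2]+.21*np.cos(th0)*np.array([c,si]);print('th0',th0,'hinge',h)
w=[(*(h-.21*np.cos(t)*np.array([c,si])),zh+.054+.21*np.sin(t),.172) for t in np.linspace(th0,1.75,14)[1:]]
plan(w,step=100)
"
```

```text
0.008835397128033141 29.478687644004822
th0 0.101960275779123 hinge [ 0.66502339 -0.00324519]
now [ 0.4592 -0.039   0.1412] yang 0.172 tilt [0.002 0.   ] t 3.0 F [-1.2  1.1  0.8]
[[0, 4, -26], [0, 8, -26], [0, 11, -24], [0, 14, -23], [0, 16, -21]] [np.float64(-0.0), np.float64(-0.0), np.float64(-0.0), np.float64(-0.0), np.float64(-0.0)]
[[0, 20, -18], [0, 21, -16], [0, 23, -13], [0, 25, -10], [0, 25, -7]] [np.float64(-0.0), np.float64(-0.0), np.float64(-0.0), np.float64(-0.0), np.float64(-0.0)]
[[0, 27, -4], [0, 26, 0], [0, 27, 3]] [np.float64(-0.0), np.float64(-0.0), np.float64(-0.0)]
```

>>> servo_tool([
  [0,4,-26],
  [0,8,-26],
  [0,11,-24],
  [0,14,-23],
  [0,16,-21],
], yaw=[0,0,0,0,0], claw=[0,0,0,0,0])

```text
time_s: 3.5
tool_pos: [0.5107, -0.03, 0.2615]
eef_rot: [-2.023, -2.403, -0.0]
wrist_force: [5.7, 2.7, -11.2]
opening: 0.0085
finger_force: 29.0
```

```bash
python3 -c "
from h import *
s=bot.get_state();print(s['opening'],s['finger_force'],s['tool_pos'],s['wrist_force'])"
```

```text
0.008464902344665112 28.971474766731262 [ 0.51074651 -0.03000693  0.2614737 ] [  5.66959521   2.72445968 -11.22203619]
```

>>> servo_tool([
  [0,20,-17],
  [0,21,-15],
  [0,23,-13],
  [0,25,-10],
  [0,25,-7],
], yaw=[0,0,0,0,0], claw=[0,0,0,0,0])

```text
time_s: 4.0
tool_pos: [0.6233, -0.0104, 0.3252]
eef_rot: [-2.023, -2.403, -0.003]
wrist_force: [0.0, 3.5, -7.1]
opening: 0.0089
finger_force: 30.4
```

>>> servo_tool([
  [0,27,-3],
  [0,26,0],
  [0,23,3],
  [0,0,0],
], yaw=[0,0,0,0], claw=[0,0,0,0])

```text
time_s: 4.4
tool_pos: [0.7011, 0.0033, 0.3241]
eef_rot: [2.02, 2.402, 0.006]
wrist_force: [2.0, 3.2, 7.2]
opening: 0.0087
finger_force: 33.5
```

```bash
python3 -c "
from h import *
s=bot.get_state();print(s['opening'],s['finger_force'],s['tool_pos'],s['wrist_force']);snap('scene','sc2')
p=np.array(s['tool_pos'])-[.665,-.003,.12];print(np.arctan2(p[2],-np.hypot(p[0],p[1])*np.sign(p[0])),np.linalg.norm(p))"
```

```text
0.008733393259587479 33.51732909679413 [0.70106771 0.0032986  0.32412019] [1.99070277 3.2455533  7.16823133]
1.7482813986452594 0.20737792942569294
```

View pics/sc2.png

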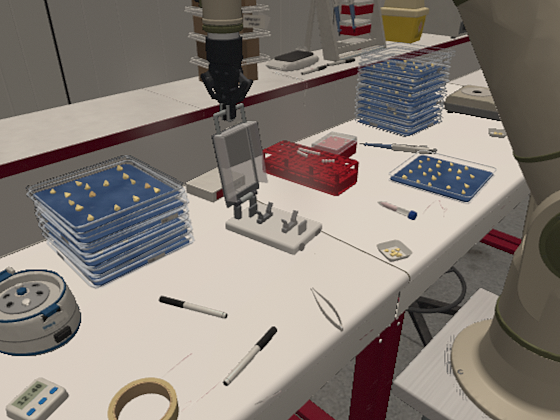

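The scene view shows the guard leaning back (about 1.74 rad) and the cradle exposed near (272,222).

>>> servo_tool([
  [0,0,0],
  [0,0,0],
  [0,0,-25],
  [0,0,-35],
  [-20,-40,0],
], yaw=[0,0,0,0,0], claw=[32,32,32,40,55])

```text
time_s: 4.95
tool_pos: [0.6663, -0.021, 0.3855]
eef_rot: [2.013, 2.404, 0.01]
wrist_force: [0.5, -0.9, 0.9]
opening: 0.053
finger_force: 0.0
```

>>> servo_tool([
  [-20,-40,0],
  [-30,-40,20],
  [-30,-10,20],
  [0,0,0],
], yaw=[0,0,0,0], claw=[55,55,55,55])

```text
time_s: 5.35
tool_pos: [0.5866, -0.1208, 0.3421]
eef_rot: [-2.031, -2.395, 0.005]
wrist_force: [0.2, 0.7, 0.0]
opening: 0.055
finger_force: 0.0
```

```bash
python3 -c "
from h import *
snap('wrist','w2');plan([(.50,-.22,.30,-.5),(.425,-.298,.17,-1.571)])
"
```

```text
now [ 0.5882 -0.1184  0.3429] yang 0.167 tilt [-0.002 -0.   ] t 5.4 F [0.4 0.5 1. ]
[[-17, -21, 9], [-20, -18, 9], [-22, -16, 8], [-24, -12, 9], [-25, -10, 8]] [np.float64(0.13), np.float64(0.13), np.float64(0.14), np.float64(0.13), np.float64(0.14)]
[[-13, -3, 16], [-13, -2, 16], [-14, 0, 16], [-13, 2, 16], [-13, 4, 17]] [np.float64(0.13), np.float64(0.13), np.float64(0.13), np.float64(0.14), np.float64(0.13)]
[[-12, 5, 16], [-12, 7, 17], [-11, 8, 16]] [np.float64(0.14), np.float64(0.13), np.float64(0.14)]
```

View pics/w2.png

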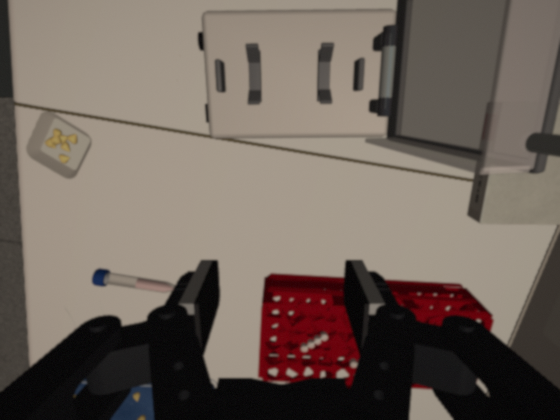

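The wrist view shows the open cradle: stops at (220,75) and (359,74), saddles at (254,73) and (324,73), tube cap at (101,277).

```bash
python3 -c "
from h import *
np.set_printoptions(precision=4,suppress=True)
for n,u,v,z,tu,tv in[('stF',220,75,.052,273.6,221.4),('stR',359,74,.052,263.6,172),('sF',254,73,.055,271.4,209.4),('sR',324,73,.055,266.4,184)]:
  print(n,atz('w2',u,v,z),tri(('w2',u,v),('top0',tu,tv)))
print(atz('w2',101,277,.011))
"
```

```text
stF [ 0.5113 -0.0331  0.052 ] (array([ 0.5091, -0.0336,  0.0416]), [1.0, 1.0])
stR [ 0.6432 -0.0103  0.052 ] (array([ 0.6414, -0.0102,  0.0567]), [1.1, 1.1])
sF [ 0.5436 -0.0261  0.055 ] (array([ 0.5419, -0.0273,  0.0478]), [2.0, 2.0])
sR [ 0.6095 -0.0152  0.055 ] (array([ 0.6076, -0.0164,  0.0689]), [0.5, 0.5])
[ 0.3811 -0.2973  0.011 ]
```

>>> servo_tool([
  [-17,-21,9],
  [-20,-18,9],
  [-22,-16,8],
  [-24,-12,9],
  [-25,-10,8],
], yaw=[0.13,0.13,0.14,0.13,0.14], claw=[55,55,55,55,55])

```text
time_s: 5.9
tool_pos: [0.5019, -0.2179, 0.3005]
eef_rot: [2.704, 1.599, 0.001]
wrist_force: [-0.2, -0.8, -0.8]
opening: 0.055
finger_force: 0.0
```

>>> servo_tool([
  [-13,-3,16],
  [-13,-2,16],
  [-14,0,16],
  [-13,2,16],
  [-13,4,17],
], yaw=[0.13,0.13,0.13,0.14,0.13], claw=[55,55,55,55,55])

```text
time_s: 6.4
tool_pos: [0.4569, -0.2669, 0.2191]
eef_rot: [3.076, 0.637, 0.002]
wrist_force: [0.3, 0.3, 0.7]
opening: 0.0551
finger_force: 0.0
```

>>> servo_tool([
  [-12,5,16],
  [-12,7,17],
  [-11,8,16],
  [0,0,0],
], yaw=[0.14,0.13,0.14,0], claw=[50,45,45,45])

```text
time_s: 6.8
tool_pos: [0.427, -0.2963, 0.1691]
eef_rot: [-3.141, 0.002, 0.003]
wrist_force: [-0.6, -0.3, 0.2]
opening: 0.045
finger_force: 0.0
```

```bash
python3 -c "
from h import *
snap('wrist','w3');plan([(.425,-.298,.065,-1.571)])
"
```

```text
now [ 0.4279 -0.296   0.17  ] yang -1.567 tilt [-0.001  0.001] t 6.85 F [ 0.5 -0.1 -0.3]
[[-1, 1, 35], [-1, 1, 35], [-1, 0, 35]] [np.float64(0.0), np.float64(0.0), np.float64(0.0)]
```

View pics/w3.png

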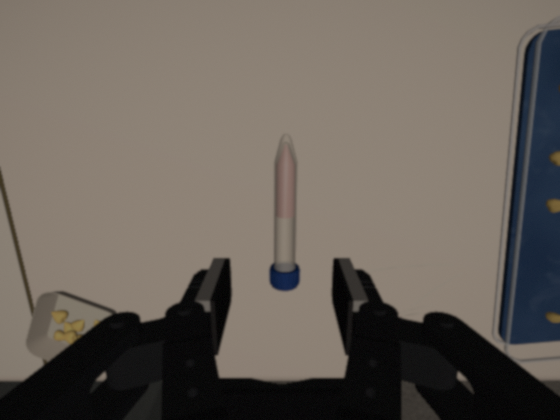

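The tube is upright in the picture at column 285, tip at row 135 and cap end at row 288, between the fingers.

```bash
python3 -c "
from h import *
np.set_printoptions(precision=4,suppress=True)
print(atz('w3',286,135,.01),atz('w3',285,283,.02),atz('w3',285,289,.008),atz('w3',284.5,268,.011))
print('tri',tri(('w3',286,135),('top0',368.6,231)),tri(('w3',285,284),('top0',369.6,269)))
"
```

```text
[ 0.4804 -0.2988  0.01  ] [ 0.3793 -0.2982  0.02  ] [ 0.3675 -0.2984  0.008 ] [ 0.3863 -0.2979  0.011 ]
tri (array([ 0.479 , -0.2991,  0.0044]), [0.9, 0.9]) (array([ 0.3736, -0.2981,  0.011 ]), [0.3, 0.3])
```

>>> servo_tool([
  [-1,1,40],
  [-1,1,40],
  [0,0,14],
  [0,0,0],
  [0,0,0],
], yaw=[0,0,0,0,0], claw=[45,45,45,30,5], newtons=35)

```text
time_s: 7.35
tool_pos: [0.4267, -0.2981, 0.0773]
eef_rot: [-3.141, -0.007, -0.003]
wrist_force: [-0.0, -1.0, 0.2]
opening: 0.0177
finger_force: 35.6
```

>>> servo_tool([
  [0,0,0],
  [0,0,0],
  [0,0,0],
], yaw=[0,0,0], claw=[0,0,0])

```text
time_s: 7.65
tool_pos: [0.4262, -0.2982, 0.0772]
eef_rot: [3.141, 0.005, 0.002]
wrist_force: [0.6, 1.1, 8.2]
opening: 0.0181
finger_force: 36.7
```

```bash
python3 -c "
from h import *
s=bot.get_state();print(s['opening'],s['finger_force'])
plan([(.426,-.298,.24,-1.571),(.56,-.10,.24,-1.399)])
"
```

```text
0.018136771721909112 36.665053367614746
now [ 0.4262 -0.2982  0.0772] yang -1.568 tilt [ 0.001 -0.001] t 7.65 F [0.6 1.1 8.2]
[[0, 0, -41], [0, 0, -41], [0, 0, -40], [0, 0, -41], [22, -33, 0]] [np.float64(0.0), np.float64(0.0), np.float64(0.0), np.float64(0.0), np.float64(-0.03)]
[[23, -32, 0], [25, -32, 0], [25, -31, 0], [26, -30, 0], [28, -29, 0]] [np.float64(-0.03), np.float64(-0.03), np.float64(-0.03), np.float64(-0.02), np.float64(-0.03)]
```

>>> servo_tool([
  [0,0,-20],
  [0,0,-35],
  [0,0,-40],
  [0,0,-40],
  [22,-33,-28],
], yaw=[0,0,0,0,-0.03], claw=[0,0,0,0,0])

```text
time_s: 8.15
tool_pos: [0.4456, -0.2688, 0.2426]
eef_rot: [3.138, 0.039, 0.003]
wrist_force: [2.1, -0.5, 0.3]
opening: 0.0184
finger_force: 35.6
```

>>> servo_tool([
  [23,-32,0],
  [25,-32,0],
  [25,-31,0],
  [26,-30,0],
  [28,-29,0],
], yaw=[-0.03,-0.03,-0.03,-0.02,-0.03], claw=[0,0,0,0,0])

```text
time_s: 8.65
tool_pos: [0.5608, -0.0984, 0.2398]
eef_rot: [-3.13, -0.272, -0.001]
wrist_force: [0.5, -1.5, -0.4]
opening: 0.0183
finger_force: 35.6
```

```bash
python3 -c "
from h import *
s=bot.get_state();print(s['opening'],s['finger_force'])
snap('wrist','w4');snap('scene','sc4')
a=cv2.imread('pics/w4.png');b=cv2.imread('pics/sc4.png')
m=np.zeros((420,800,3),np.uint8);m[:,:480]=a[:,60:540];m[:,480:]=cv2.resize(b[110:250,220:327],(320,420),interpolation=cv2.INTER_CUBIC);cv2.imwrite('pics/m4.png',m)
plan([(.576,-.0215,.18,-1.399)])
"
```

```text
0.01827051931587357 35.60855448246002
now [ 0.5633 -0.0945  0.239 ] yang -1.389 tilt [0.001 0.002] t 8.75 F [-0.3 -0.2  0.2]
[[9, -23, 20], [8, -23, 20], [9, -23, 19]] [np.float64(0.0), np.float64(0.0), np.float64(0.01)]
```

View pics/m4.png

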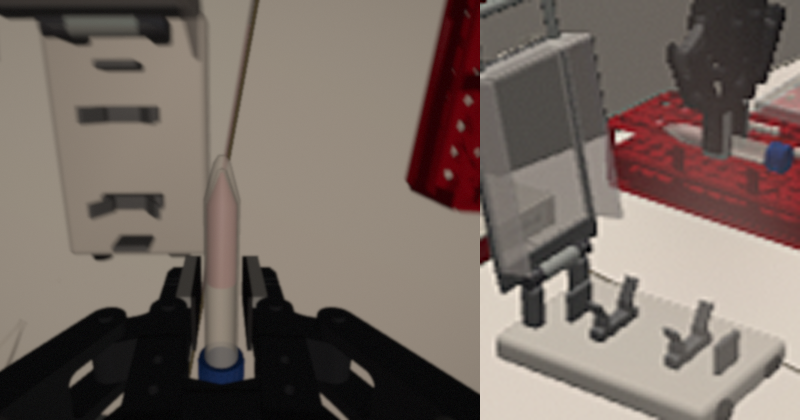

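The tube is held level and square, tip at w4 (282,155). The cradle's stops show at (178,65) and (193,243).

```bash
python3 -c "
from h import *
np.set_printoptions(precision=4,suppress=True)
s=bot.get_state();R=Ro.from_rotvec(s['eef_rot'])
for z in(.165,.172): print('tip in tool',R.inv().apply(atz('w4',282,156,z)-s['tool_pos']))
print(tri(('w4',178,65),('w2',359,74)),tri(('w4',193,243),('w2',220,75)))
print(atz('w4',178,65,.05),atz('w4',193,243,.05),atz('w4',178,115,.05),atz('w4',186,206,.05))
"
```

```text
tip in tool [0.0497 0.0036 0.074 ]
tip in tool [0.0508 0.0036 0.067 ]
(array([ 0.6453, -0.0091,  0.0433]), [0.5, 0.5]) (array([ 0.509 , -0.0321,  0.0376]), [0.5, 0.5])
[ 0.6454 -0.0107  0.05  ] [ 0.515  -0.0341  0.05  ] [ 0.612  -0.0136  0.05  ] [ 0.5449 -0.0257  0.05  ]
```

>>> servo_tool([
  [10,-23,20],
  [10,-23,20],
  [9,-23,19],
  [0,0,20],
  [0,0,18],
], yaw=[0,0,0.01,0,0], claw=[0,0,0,0,0])

```text
time_s: 9.25
tool_pos: [0.5769, -0.0263, 0.1416]
eef_rot: [-3.131, -0.257, 0.0]
wrist_force: [-0.5, -0.4, -0.0]
opening: 0.0182
finger_force: 35.6
```

```bash
python3 -c "
from h import *
s=bot.get_state();print(s['opening'],s['finger_force'])
snap('wrist','w5');snap('scene','sc5')
a=cv2.imread('pics/w5.png');b=cv2.imread('pics/sc5.png')
m=np.zeros((420,800,3),np.uint8);m[:,:480]=a[:,60:540];m[:,480:]=cv2.resize(b[110:250,220:327],(320,420),interpolation=cv2.INTER_CUBIC);cv2.imwrite('pics/m5.png',m)
plan([(.580,-.021,.114,-1.399)])
"
```

```text
0.018238951139770154 35.59389531612396
now [ 0.576  -0.0271  0.1409] yang -1.409 tilt [-0.003 -0.   ] t 9.35 F [ 0.4 -0.8  0. ]
[[5, -5, 27]] [np.float64(-0.01)]
```

View pics/m5.png

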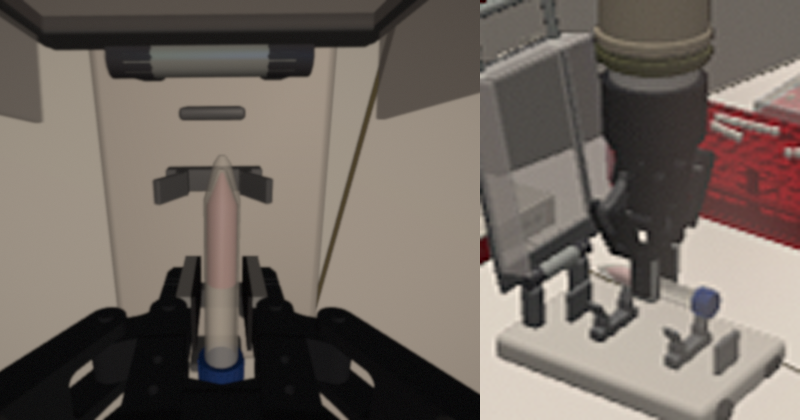

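```bash
python3 -c "
from h import *
np.set_printoptions(precision=4,suppress=True)
s=bot.get_state();R=Ro.from_rotvec(s['eef_rot']);f=lambda u,v,z:R.inv().apply(atz('w5',u,v,z)-s['tool_pos'])
print('tip',f(282,156,.074),'barrel',f(281,280,.074),'cap',f(281.5,370,.082))
print('stop',f(272,113,.051),f(272,113,.045),'saddle',f(273.5,170,.05),f(273.5,183,.055))
"
```

```text
tip [ 0.0552 -0.0011  0.0667] barrel [ 0.0008 -0.0014  0.0669] cap [-0.0402 -0.0011  0.059 ]
stop [ 0.0709 -0.0055  0.0897] [ 0.0707 -0.0056  0.0957] saddle [ 0.0451 -0.0049  0.0907] [ 0.04   -0.0049  0.0858]
```

>>> servo_tool([
  [4,-4,5],
  [0,0,10],
  [0,0,7],
  [0,0,3],
  [0,0,0],
], yaw=[-0.01,0,0,0,0], claw=[0,0,0,0,0])

```text
time_s: 9.85
tool_pos: [0.5801, -0.023, 0.117]
eef_rot: [-3.13, -0.269, 0.001]
wrist_force: [-0.7, 0.5, 0.1]
opening: 0.018
finger_force: 35.6
```

```bash
python3 -c "
from h import *
s=bot.get_state();print(s['opening'],s['finger_force'],s['wrist_force'],s['moment'],s['tool_pos'])
snap('wrist','w6')
a=cv2.imread('pics/w6.png');cv2.imwrite('pics/m6.png',cv2.resize(a[60:390,150:410],None,fx=1.8,fy=1.8))
"
```

```text
0.018032021044540117 35.60079753398895 [-0.68172769  0.4537793   0.10674503] [-0.01129527 -0.03838642  0.01262247] [ 0.58014308 -0.02295258  0.11702151]
```

View pics/m6.png

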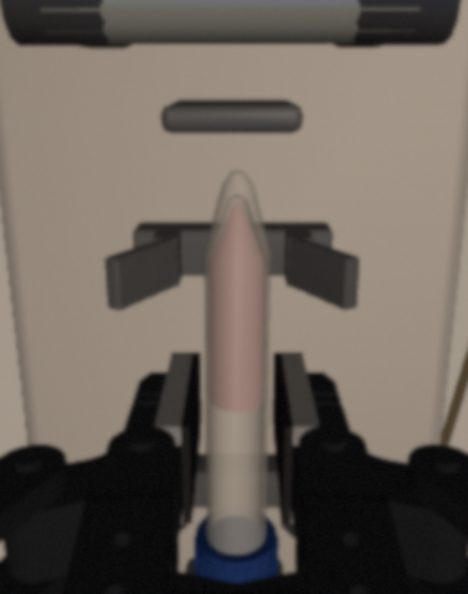

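The tube is centred in the saddle flare (column 237 vs 232 in the crop), and the tip is clear of the rear stop. Lowering the last few mm.

>>> servo_tool([
  [0,-1,2],
  [0,0,1],
  [0,0,1],
  [0,0,0],
], yaw=[0,0,0,0], claw=[0,0,0,0])

```text
time_s: 10.3
tool_pos: [0.5802, -0.0217, 0.1133]
eef_rot: [3.13, 0.27, -0.0]
wrist_force: [1.1, -0.0, 0.2]
opening: 0.0179
finger_force: 35.6
```

>>> servo_tool([
  [0,0,1],
  [0,0,1],
  [0,0,0],
], yaw=[0,0,0], claw=[0,0,0])

```text
time_s: 10.6
tool_pos: [0.5802, -0.0219, 0.1122]
eef_rot: [-3.129, -0.269, -0.001]
wrist_force: [-3.3, 1.4, 11.9]
opening: 0.0182
finger_force: 37.2
```

Contact (12 N up). I'll release gently, rise, and look.

>>> servo_tool([
  [0,0,0],
  [0,0,0],
  [0,0,0],
  [0,0,-10],
  [0,0,-30],
], yaw=[0,0,0,0,0], claw=[22,28,34,34,34])

```text
time_s: 11.1
tool_pos: [0.5792, -0.0218, 0.1504]
eef_rot: [-3.13, -0.269, 0.006]
wrist_force: [0.7, 1.3, 0.5]
opening: 0.0342
finger_force: 0.0
```

>>> servo_tool([
  [0,0,-40],
  [-20,0,-40],
  [-35,0,-20],
  [-30,0,0],
  [0,0,0],
], yaw=[0,0,0,0,0], claw=[34,34,34,34,34])

```text
time_s: 11.6
tool_pos: [0.4927, -0.0369, 0.2525]
eef_rot: [-3.128, -0.266, 0.002]
wrist_force: [0.3, 0.4, 0.4]
opening: 0.0341
finger_force: 0.0
```

```bash
python3 -c "
from h import *
snap('wrist','w7');snap('scene','sc7')
a=cv2.imread('pics/w7.png');b=cv2.imread('pics/sc7.png')
m=np.zeros((420,800,3),np.uint8);m[:,:480]=a[:,40:520];m[:,480:]=cv2.resize(b[110:250,220:327],(320,420),interpolation=cv2.INTER_CUBIC);cv2.imwrite('pics/m7.png',m)
plan([(.56,-.05,.36,-.6),(.701,.0033,.384,.172)])
"
```

```text
now [ 0.4964 -0.0362  0.2521] yang -1.399 tilt [0.001 0.001] t 11.7 F [ 1.2  0.1 -0.3]
[[10, 4, -18], [9, 5, -18], [9, 7, -18], [8, 8, -18], [7, 8, -18]] [np.float64(-0.13), np.float64(-0.13), np.float64(-0.13), np.float64(-0.14), np.float64(-0.13)]
[[5, 10, -18], [21, 14, -4], [18, 17, -4], [16, 19, -4], [14, 21, -4]] [np.float64(-0.14), np.float64(-0.13), np.float64(-0.13), np.float64(-0.13), np.float64(-0.13)]
[[11, 23, -4], [7, 24, -4]] [np.float64(-0.13), np.float64(-0.12)]
```

View pics/m7.png

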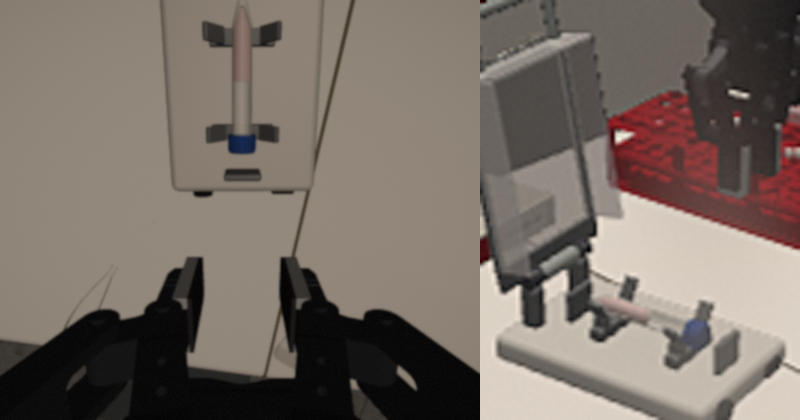

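```bash
python3 -c "
from h import *
c,si=np.cos(.172),np.sin(.172)
def g(u,v,z,n):
  p=atz('w7',u,v,z);d=p[:2]-[.5775,-.0215];print(n,np.round([d@[c,si]*1000,d@[-si,c]*1000],1))
g(282,153,.038,'capend');g(282,135,.056,'capstart top');g(282,182,.025,'front stop base');g(282,170,.052,'stop top inner');g(282,176,.052,'stop top mid?')
g(282,132,.035,'sadF?');g(246,133,.058,'sadF left');g(318,133,.058,'sadF right');g(244,35,.058,'sR L');g(320,33,.058,'sR R');g(282,3,.046,'tip');g(282,80,.046,'color boundary')
"
```

```text
capend [-52.1  -0.4]
capstart top [-36.1  -0.4]
front stop base [-79.1  -0.3]
stop top inner [-63.3  -0.3]
stop top mid? [-68.1  -0.3]
sadF? [-35.6  -0.4]
sadF left [-34.3  26.3]
sadF right [-34.5 -27.1]
sR L [31.7 25.6]
sR R [ 32.8 -26.6]
tip [53.9 -0.6]
color boundary [ 3.2 -0.5]
```

The tube lies in both saddles, about 2 mm off centre at most. Now back to the bar.

>>> servo_tool([
  [10,4,-18],
  [9,5,-18],
  [9,7,-18],
  [8,8,-18],
  [7,8,-18],
], yaw=[-0.13,-0.13,-0.13,-0.14,-0.13], claw=[34,34,34,34,34])

```text
time_s: 12.2
tool_pos: [0.5511, -0.0474, 0.3422]
eef_rot: [2.869, 1.277, -0.0]
wrist_force: [-0.2, -0.1, -0.0]
opening: 0.0341
finger_force: 0.0
```

>>> servo_tool([
  [5,10,-28],
  [21,14,-24],
  [18,17,-4],
  [16,19,-4],
  [14,21,-4],
], yaw=[-0.14,-0.13,-0.13,-0.13,-0.13], claw=[34,34,34,34,34])

```text
time_s: 12.7
tool_pos: [0.6556, -0.0138, 0.4055]
eef_rot: [2.301, 2.138, -0.0]
wrist_force: [0.5, 0.8, 0.4]
opening: 0.0339
finger_force: 0.0
```

>>> servo_tool([
  [11,23,-4],
  [7,24,-4],
  [0,0,0],
], yaw=[-0.13,-0.12,0], claw=[34,34,34])

```text
time_s: 13.0
tool_pos: [0.7044, 0.0049, 0.4127]
eef_rot: [2.016, 2.408, 0.001]
wrist_force: [1.2, -0.1, -0.5]
opening: 0.0341
finger_force: 0.0
```

```bash
python3 -c "
from h import *
snap('wrist','w8');plan([(.701,.0033,.324,.172)])
"
```

```text
now [0.7028 0.0036 0.4125] yang 0.171 tilt [-0.    -0.001] t 13.05 F [ 0.1 -0.8 -0.2]
[[0, -1, 44], [0, -1, 44]] [np.float64(-0.0), np.float64(-0.0)]
```

View pics/w8.png

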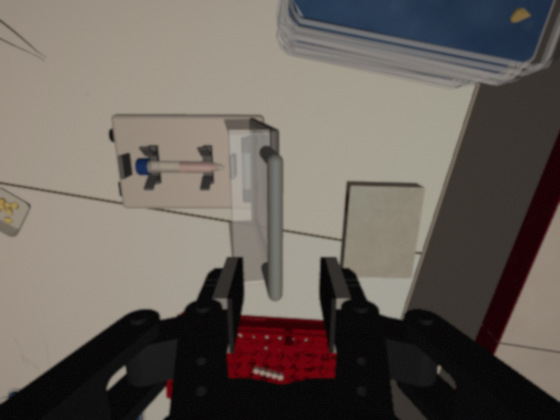

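The bar stands at columns 267–283, between the fingers (centre 281). Descend and grip.

>>> servo_tool([
  [0,-1,44],
  [0,-1,44],
  [0,0,0],
  [0,0,0],
], yaw=[0,0,0,0], claw=[34,34,34,10], newtons=30)

```text
time_s: 13.45
tool_pos: [0.6992, 0.0022, 0.3257]
eef_rot: [-2.025, -2.401, 0.002]
wrist_force: [0.6, -0.7, 0.3]
opening: 0.021
finger_force: 0.0
```

>>> servo_tool([
  [0,0,0],
  [0,0,0],
  [0,0,0],
], yaw=[0,0,0], claw=[0,0,0])

```text
time_s: 13.75
tool_pos: [0.7001, 0.0021, 0.3275]
eef_rot: [2.022, 2.4, 0.003]
wrist_force: [-0.7, -0.9, 5.0]
opening: 0.0088
finger_force: 29.9
```

```bash
python3 -c "
from h import *
s=bot.get_state();print(s['opening'],s['finger_force'])
p=np.array(s['tool_pos']);c,si=np.cos(.172),np.sin(.172);h=np.array([.6655,-.0045]);zh=.0655;r=.2085
w=[(*(h-r*np.cos(t)*np.array([c,si])),zh+.054+r*np.sin(t),.172) for t in np.linspace(1.74,0,18)[1:]]
plan(w,step=100)
"
```

```text
0.008773346859504042 29.90110695362091
now [0.7001 0.0021 0.3275] yang 0.171 tilt [ 0.004 -0.   ] t 13.75 F [-0.7 -0.9  5. ]
[[-1, -21, 0], [0, -22, 0], [0, -21, 1], [0, -21, 4], [0, -20, 6]] [np.float64(-0.0), np.float64(-0.0), np.float64(-0.0), np.float64(-0.0), np.float64(-0.0)]
[[0, -20, 8], [0, -19, 10], [0, -17, 12], [0, -17, 14], [0, -15, 15]] [np.float64(-0.0), np.float64(-0.0), np.float64(-0.0), np.float64(-0.0), np.float64(-0.0)]
[[0, -13, 17], [0, -11, 18], [0, -10, 19], [0, -7, 20], [0, -6, 21]] [np.float64(-0.0), np.float64(-0.0), np.float64(-0.0), np.float64(-0.0), np.float64(-0.0)]
[[0, -3, 21], [0, -1, 21]] [np.float64(-0.0), np.float64(-0.0)]
```

>>> servo_tool([
  [0,-21,-2],
  [0,-22,0],
  [0,-21,2],
  [0,-21,4],
  [0,-20,6],
], yaw=[0,0,0,0,0], claw=[0,0,0,0,0])

```text
time_s: 14.25
tool_pos: [0.5964, -0.0159, 0.3173]
eef_rot: [2.021, 2.4, 0.006]
wrist_force: [2.9, -2.2, 3.9]
opening: 0.0088
finger_force: 31.2
```

>>> servo_tool([
  [0,-20,8],
  [0,-19,10],
  [0,-17,12],
  [0,-17,14],
  [0,-15,15],
], yaw=[0,0,0,0,0], claw=[0,0,0,0,0])

```text
time_s: 14.75
tool_pos: [0.5095, -0.0309, 0.2575]
eef_rot: [2.022, 2.4, 0.004]
wrist_force: [2.2, -1.7, -0.8]
opening: 0.0086
finger_force: 30.8
```

```bash
python3 -c "
from h import *
s=bot.get_state();print(s['opening'],s['finger_force'],s['tool_pos'],s['wrist_force'])
p=np.array(s['tool_pos'])-[.6655,-.0045,.0655+.057];d=-(p[0]*np.cos(.172)+p[1]*np.sin(.172));print(np.arctan2(p[2],d),np.hypot(p[2],d))"
```

```text
0.008587310700602185 30.796387195587158 [ 0.50945535 -0.03093127  0.25745481] [ 2.20620539 -1.72964634 -0.77020371]
0.7060647955691172 0.20799255518130083
```

>>> servo_tool([
  [0,-13,16],
  [0,-11,18],
  [0,-10,19],
  [0,-7,20],
  [0,-5,20],
], yaw=[0,0,0,0,0], claw=[0,0,0,0,0])

```text
time_s: 15.25
tool_pos: [0.4632, -0.0389, 0.1636]
eef_rot: [2.024, 2.401, 0.0]
wrist_force: [-1.9, -3.0, 2.3]
opening: 0.0087
finger_force: 31.9
```

>>> servo_tool([
  [0,-2,15],
  [0,-1,12],
  [0,0,8],
  [0,0,4],
  [0,0,0],
], yaw=[0,0,0,0,0], claw=[0,0,0,0,0])

```text
time_s: 15.75
tool_pos: [0.4586, -0.0397, 0.124]
eef_rot: [-2.024, -2.399, 0.005]
wrist_force: [-7.0, -5.8, -3.0]
opening: 0.0088
finger_force: 32.0
```

>>> servo_tool([
  [0,-1,2],
  [0,0,2],
  [0,0,0],
], yaw=[0,0,0], claw=[0,0,0])

```text
time_s: 16.05
tool_pos: [0.4585, -0.0397, 0.1206]
eef_rot: [-2.025, -2.4, 0.003]
wrist_force: [-5.2, -4.7, -2.1]
opening: 0.0085
finger_force: 32.1
```

>>> servo_tool([
  [0,0,2],
  [0,0,1],
  [0,0,0],
], yaw=[0,0,0], claw=[0,0,0])

```text
time_s: 16.35
tool_pos: [0.4584, -0.0397, 0.1176]
eef_rot: [-2.025, -2.4, 0.003]
wrist_force: [-6.2, -6.1, -2.8]
opening: 0.0084
finger_force: 32.2
```

>>> servo_tool([
  [0,0,1],
  [0,0,1],
  [0,0,0],
], yaw=[0,0,0], claw=[0,0,0])

```text
time_s: 16.65
tool_pos: [0.4584, -0.0398, 0.1162]
eef_rot: [-2.025, -2.4, 0.002]
wrist_force: [-6.4, -4.9, 7.8]
opening: 0.0089
finger_force: 33.3
```

>>> servo_tool([
  [0,0,1],
  [0,0,1],
  [0,0,0],
], yaw=[0,0,0], claw=[0,0,0])

```text
time_s: 16.95
tool_pos: [0.4583, -0.0397, 0.1152]
eef_rot: [-2.026, -2.4, 0.0]
wrist_force: [-10.6, -5.0, 30.3]
opening: 0.0093
finger_force: 35.6
```

The stop is reached firmly. Relax, release and rise.

>>> servo_tool([
  [0,0,-1],
  [0,0,0],
  [0,0,0],
  [0,0,0],
  [0,0,-15],
], yaw=[0,0,0,0,0], claw=[9,20,32,32,32])

```text
time_s: 17.45
tool_pos: [0.4599, -0.0386, 0.1285]
eef_rot: [-2.023, -2.402, 0.001]
wrist_force: [-0.7, 0.6, 0.2]
opening: 0.0318
finger_force: 0.0
```

>>> servo_tool([
  [0,0,-40],
  [0,0,-45],
  [0,-10,-45],
  [0,0,0],
], yaw=[0,0,0,0], claw=[32,32,32,32])

```text
time_s: 17.85
tool_pos: [0.4509, -0.0408, 0.2637]
eef_rot: [2.021, 2.399, 0.008]
wrist_force: [0.2, 0.0, -0.0]
opening: 0.0322
finger_force: 0.0
```

```bash
python3 -c "
from h import *
snap('wrist','w9');snap('scene','sc9')
a=cv2.imread('pics/w9.png');b=cv2.imread('pics/sc9.png')
m=np.zeros((420,800,3),np.uint8);m[:,:400]=a[:,160:560];m[:300,400:]=cv2.resize(b[175:256,224:332],(400,300),interpolation=cv2.INTER_CUBIC);cv2.imwrite('pics/m9.png',m)
print(bot.get_state()['tool_pos'])
"
```

```text
[ 0.45050995 -0.03988512  0.26022837]
```

View pics/m9.png

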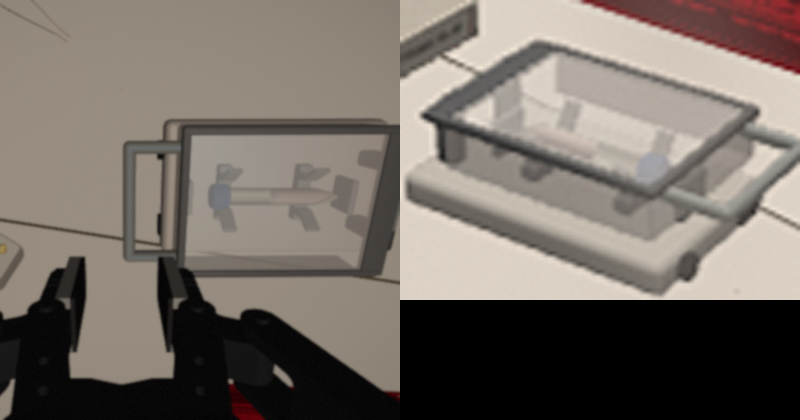

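The guard is down over the tube, which lies in the saddles. I'll check the bar's height numerically.

```bash
python3 -c "
from h import *
print(tri(('w9',289,146),('sc9',313.9,232.5)))
for f,v in(('sc0',223.1),('sc9',232.5)):
  o,r=ray(f,313.5,v);k=(.4495-o[0])/r[0];print(o+r*k)
"
```

```text
(array([0.44857919, 0.00092274, 0.06780619]), [2.7, 2.7])
[ 0.4495     -0.00183136  0.08911121]
[ 0.4495     -0.00318978  0.06550471]
```

```bash
python3 -c "
from h import *
print(bot.finish_job())"
```

```text
the job is handed in; nothing more can be done
None
```

I opened the guard to about 1.74 rad, laid the loose tube in both saddles (about 2 mm off centre at most), closed the guard to its stop, and handed the job in at about 18 s; no verdict was returned.

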